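# Bring the skein winder's tie-off stem to the top

### The job

On the craft table stands a wooden skein winder, an upright wheel with six open spokes, one of which carries a longer stem with a ball on its end for tying on the yarn. Push the spokes round gently with the fingertips, one after another, until the ball-ended stem points straight up, then leave the wheel at rest and untouched. Only push: do not fling the wheel, shift, tip or lift the winder, or disturb the other things on the table.

Things in the scene. Friction and masses are not known exactly. Their poses are not given: they have to be found in the camera images.
- winder: Loose white-laminated stand of the winder, 2.6 kg. Origin: centre of the underside of its base plate (200 mm in x, 240 mm in y, 18 mm thick). z is up; x is the axle direction, pointing away from the robot (yaw within 0.4 rad). A post 50 mm wide (y), 26 mm thick (x), centred at x = -55 mm on the robot's side of the wheel, 182 mm tall, carries the axle. The wheel lies in the stand's plane x = 0.
- hub (a point): Centre of the wheel, on the axle, 155 mm straight above the stand's origin. Turns with the wheel: z along the stem, x along the axle. Hub 44 mm across. Six round spokes, 10 mm thick, 60 degrees apart, the first in line with the stem; no outer rim. A small ring joins the spokes at radius 45 mm (outer edge 50 mm).
- spoke_end (a point): Middle of the cross-peg at the end of the first spoke, where the stem begins, 94 mm from the wheel's centre. All six spokes end in such a peg at that radius: 12 mm thick, 52 mm long along the axle, centred on the wheel's plane. Turns with the wheel, z outward.
- stem_ball (a point): Centre of the ball (26 mm diameter) at the end of the stem, a 7 mm rod going on outward from the first spoke; 122 mm from the wheel's centre (outermost point 135 mm). Turns with the wheel; its z axis points outward along the stem.
- wheel (a joint): Wheel angle q, rad, right-handed about the stand's x; turns both ways without stops. 0 or any multiple of 2 pi: stem straight up. Growing from 0 the stem leans to the stand's -y: radius r on it lies at y = -r sin q, z = 155 mm + r cos q. Wheel 0.35 kg; light friction (0.06 N m, about 0.7 N at a spoke end) stops it where it is left.
- spool: Bystander: bare wooden thread spool, 32 mm across, 36 mm tall, standing on the winder's base plate. Origin: centre of its underside.
- jar: Bystander: glass jar, 60 mm across, 75 mm tall. Origin: centre of its underside.
- glue: Bystander: white glue bottle, 48 mm across, 130 mm tall. Origin: centre of its underside.
- cork: Bystander: upright cork, 24 mm across, 40 mm tall. Origin: centre of its underside.
- mushroom: Bystander: wooden darning mushroom, 68 mm across, 90 mm tall. Origin: centre of its underside.
- mug: Bystander: white mug, 76 mm across, 90 mm tall. Origin: centre of its underside.
- brush: Bystander: brush lying flat. Origin: near its middle.

How it is judged (in metres and radians):
At the end, for the whole second after the job is handed in: The stem points straight up within 0.12 rad (7 degrees), the wheel is at rest (under 0.05 rad/s), the winder stands flat within 25 mm of where it was, and every bystander is within 25 mm of where it was (angle between stem_ball's own z axis and vertical below 0.12 rad and velocity of joint wheel between -0.05 and 0.05 rad/s and distance of each of winder, spool, jar, glue, cork, mushroom, mug, brush from where it was at the start of the episode below 0.025 m and angle between winder's own z axis and vertical below 0.05 rad); the robot touches nothing.
It fails at once if the winder is lifted or tipped (height (world z) of winder above 0.012 m or angle between winder's own z axis and vertical above 0.1 rad).
It fails at once if the winder is shifted by more than 25 mm (distance of winder from where it was at the start of the episode above 0.025 m).
It fails at once if the winder is pushed or pinched hard (over 40 N) by the fingers (contact force between the fingers and winder above 40 N).
It fails at once if the wheel is flung round (faster than 6 rad/s) (velocity of joint wheel above 6 rad/s or velocity of joint wheel below -6 rad/s).
It fails at once if a bystander is disturbed (moved by more than 25 mm) (distance of any of spool, jar, glue, cork, mushroom, mug, brush from where it was at the start of the episode above 0.025 m).
It also fails if it takes over 69 s, if anything falls off the work surface, if the arm or the gripper's body presses on something with over 40 N, if the wrist force passes 120 N, or if a joint passes its speed limit or range.

### The arm

A 6-joint arm with a two-finger parallel gripper is mounted at the origin on the work surface. World frame = base frame: x ahead of the robot, y to its left, z up, the work surface at z = 0. Lengths are in mm, angles in degrees, forces in N, time in s.
With the tool pointing down it reaches from about 300 to 850 mm from the base axis. Payload 4.2 kg.
Tool frame: the origin (TCP) lies at the centre of the arm's flange, where the gripper is bolted on; the fingertips stand 191 mm ahead of it and the grasp point (between the pads) lies 172 mm ahead of it; z points along the fingers, x is the direction in which the jaws open and shut, and the axes are right-handed (so a half turn about z gives the same grasp; the last joint's range is limited). The gripper opens to 91 mm and grips with 3 to 60 N. Pads are 32 mm wide; open, the fingers measure 118 mm over their backs; the gripper's body (76 mm by 178 mm) begins 60 mm behind the grasp point.
Start: joints at [64.515, 18.312, 89.639, -0, 72.044, -1.146], TCP at [236.976, 523.894, 404.776] pointing down, gripper open.
Joint ranges: [-177.97, 177.97], [-48.28, 115.42], [12.27, 149.76], [-77.06, 257.06], [2.81, 150.46], [-146.56, 146.56]. Speed limits (degrees/s): [147.25, 147.25, 180, 180, 180, 180].

### API

Orientations are given as [roll, pitch, yaw] about the fixed x, y, z axes, in that order (R = Rz(yaw) Ry(pitch) Rx(roll)).
In Python, from workcell import state, cams, env gives the robot as it stands.
- The arm moves only by the tool apply_moves, never from a script. Its argument "steps" is text: rows parted by semicolons, each of 4 numbers parted by spaces: the shift along the world's x, y, z in units of 40 mm (1.0 is 40 mm), then the turn about the world's z in units of 6 degrees (1.0 is 6 degrees). A call has 1 to 5 rows; each row shifts and turns the pose as measured when the row begins; what a row does not reach is not made up. A row lasts 1/10 s, in which the tool goes at most 50 mm and 8.59 degrees, less where a joint would pass 70% of its speed; a pose out of reach is approached as far as the arm can. A call is refused whole if a number of a shift passes 1 or a number of a turn 1, either way. A call with a gripper value outside its range is refused whole. "jaw" is the gripper command: -1 is fully open, 1 is shut, values between are in proportion, set as the call begins (left out, the last holds). The fingers move at their own pace and stop on an object; "grip_force" is the grip in N (left out, the last holds). Time passes only in rows, so rows that do not move let the fingers close. It gives the time, the measured TCP pose, the force and the opening at its end, in the units of the state.
- state(): the state, without advancing time (a new reading comes with each control period).
- cams.grab_frame(name): name is "scene" or "side" or "wrist"; returns a dict with "image" (420x560x3 uint8, red, green, blue), "intrinsics" (3x3 intrinsics, pixels), "k1" (the pictures are not rectified: a ray, as slopes to the right and down, at radius r is drawn at 1 + k1 r^2 times it, then the intrinsics apply), "rvec" (rotation vector, rad) and "tvec" (3), from world to camera coordinates, as OpenCV has them; the wrist camera has in their place "mount" (4x4, takes a point from camera to tool coordinates, whose origin is the TCP and whose axes are the tool frame's). Camera axes: x right, y down, z forward; pixel columns grow to the right and rows downward; lengths in mm; the calibration is good to about 2 mm. A picture is of the moment at which its call begins: read the wrist's pose just before it. There is no depth.
- env.job_done(): hands the job in, once; it reports no verdict.
The state is a dict: "time_s": time; "qpos": joint angles; "qvel": joint speeds; "effort": joint torques, N m; "ee_pos": TCP position; "ee_rot": TCP orientation; "force": force on the tool from outside, world axes, zero at the start; "torque": the same for the moment, N m; "gripper_width": finger opening in mm.
Only numpy, scipy, OpenCV 4.12 (cv2) and the standard library are available. Lean on these libraries where they do the work, as an engineer would, in place of code of your own. Each camera call takes 0.05 s, during which the arm holds its last target. There are 200 camera calls.

## Working session

There is one attempt and no reset: what is moved stays moved. The work goes in short steps, Python scripts to look and compute and a tool call to move; the robot and the scene stay as the last step left them, time stands still between calls to the robot, and variables do not carry over. Pictures are saved under pics/ and viewed, about 8 in all and at most 12, crops included, and the job is handed in when it is done.

Besides the shell and the picture viewer there is one more tool, called after "Call:" in YAML: its name, and indented under it one key for each argument. apply_moves: Moves the arm, as the interface text tells. Its arguments: {"type":"object","properties":{"steps":{"type":"string"},"jaw":{"type":"number"},"grip_force":{"type":"number"}},"required":["steps"]}

```bash
mkdir -p pics; cat > h.py <<'E'
import numpy as np, cv2
from workcell import state, cams, env
def proj(f,P):
    P=np.atleast_2d(np.asarray(P,float)); R=cv2.Rodrigues(np.array(f["rvec"],float))[0]
    K=np.array(f["intrinsics"],float); d=np.array([f["k1"],0,0,0],float)
    return cv2.projectPoints(P.reshape(-1,1,3),R,np.array(f["tvec"],float).reshape(3,1),K,d)[0].reshape(-1,2)
def save(f,n): cv2.imwrite("pics/"+n,f["image"][:,:,::-1])
E
python3 - <<'E'
from h import *
import pickle
F={n:cams.grab_frame(n) for n in("scene","side")}
pickle.dump(F,open("F.pkl","wb"))
for n in F: save(F[n],n+"0.png"); f=F[n];R=cv2.Rodrigues(np.array(f["rvec"],float))[0];print(n,-R.T@np.array(f["tvec"]).ravel(),R[2])
s=state();print(s["time_s"],s["ee_pos"],s["ee_rot"],s["force"],s["gripper_width"])
E
```

```text
scene [1250.2002684   117.2474563  1014.16635736] [-0.65786904 -0.10083395 -0.74635169]
side [ 448.70470296 -950.78459689  810.37486417] [ 0.07841145  0.83149009 -0.54997806]
0.1 [236.90761081 523.77495407 403.99906031] [1.79999829e+02 9.08511334e-02 6.56641914e+01] [0.17020009 0.60224194 0.04925802] 91.2210427844672
```

View pics/scene0.png

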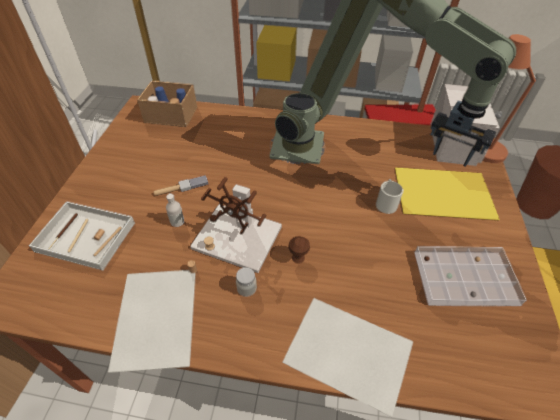

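View pics/side0.png

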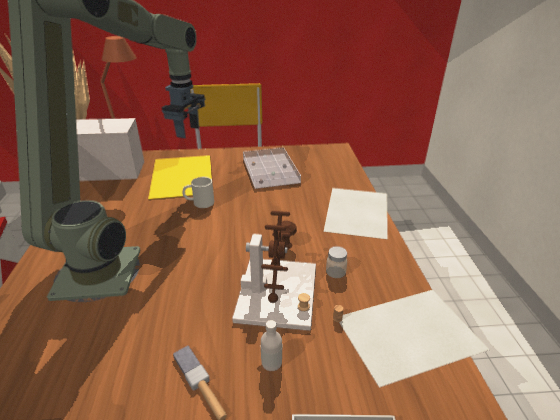

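The scene view shows the winder near (235,220), with the glue at (175,212), jar at (246,282), cork at (191,266), mushroom at (299,247) and spool at (209,243). In the side view the base is near (277,293). Next I'll zoom in on both.

```bash
python3 - <<'E'
import pickle,cv2,numpy as np
F=pickle.load(open("F.pkl","rb"))
a=cv2.resize(F["scene"]["image"][170:310,150:320],None,fx=4,fy=4,interpolation=2)[:,:,::-1]
b=cv2.resize(F["side"]["image"][200:375,220:360],None,fx=3.2,fy=3.2,interpolation=2)[:,:,::-1]
cv2.imwrite("pics/z1.png",a);cv2.imwrite("pics/z2.png",b)
E
```

```text
(no output)
```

View pics/z1.png

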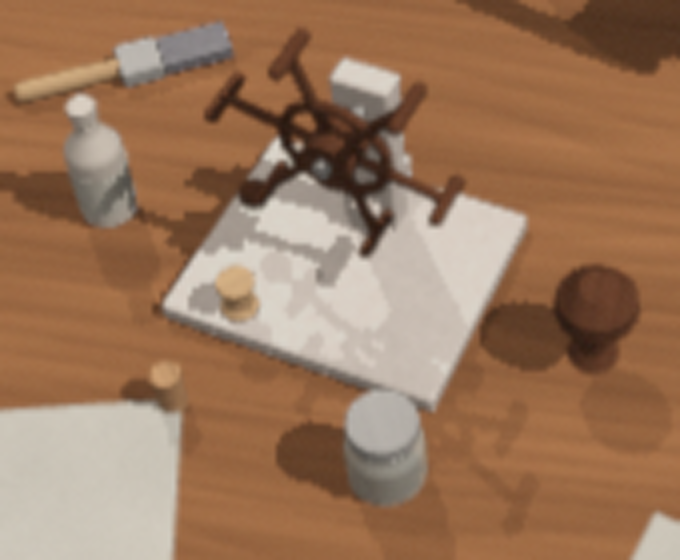

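View pics/z2.png

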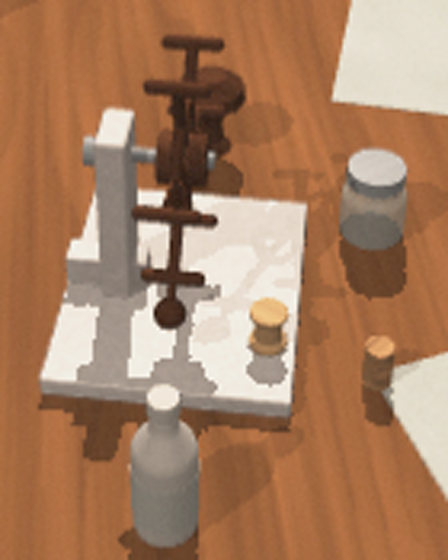

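```bash
cat >> h.py <<'E'
def model(p,r,q,x=0):  # point on spoke at wheel angle q
    X,Y,yaw=p; c,s=np.cos(yaw),np.sin(yaw); y=-r*np.sin(q)
    return np.array([X+c*x-s*y,Y+s*x+c*y,155+r*np.cos(q)])
def base(p,x,y,z): X,Y,yaw=p; c,s=np.cos(yaw),np.sin(yaw); return np.array([X+c*x-s*y,Y+s*x+c*y,z])
E
python3 - <<'E'
from h import *
import pickle
from scipy.optimize import least_squares
F=pickle.load(open("F.pkl","rb"))
A=lambda u,v:(150+u/4,170+v/4); B=lambda u,v:(220+u/3.2,200+v/3.2)
def pts(p):
    b=p[:3];q=p[3];c=lambda x,y:base(b,x,y,18)
    S=[(c(-100,120),A(527,213)),(c(100,120),A(434,395)),(c(100,-120),A(163,303)),(model(b,122,q),A(255,190))]
    T=[(c(-100,-120),B(43,382)),(c(100,-120),B(291,402)),(c(100,120),B(307,203)),(model(b,122,q),B(170,312)),(model(b,94,q),B(174,278))]
    for uv in [(290,53),(224,98),(408,107),(447,200),(375,233)]:
        c_=[model(b,94,q+k*np.pi/3) for k in range(1,6)]
        e=[np.linalg.norm(proj(F["scene"],P)-A(*uv)) for P in c_]
        S.append((c_[int(np.argmin(e))],A(*uv)))
    return S,T
def res(p):
    S,T=pts(p);return np.r_[(proj(F["scene"],[a for a,_ in S])-[b for _,b in S]).ravel(),(proj(F["side"],[a for a,_ in T])-[b for _,b in T]).ravel()]
best=min((least_squares(res,[550,-180,y,q],loss="soft_l1") for q in (1.2,1.6,2.0,2.4) for y in(-.2,.2)),key=lambda r:r.cost)
print(best.x,np.degrees(best.x[2:]),best.cost);print(best.fun.reshape(-1,2).round(1))
pickle.dump(best.x,open("p.pkl","wb"))
# bystanders from scene view (base guess at z)
def ray(f,uv,z):
    K=np.array(f["intrinsics"],float);R=cv2.Rodrigues(np.array(f["rvec"],float))[0];t=np.array(f["tvec"],float).ravel()
    n=cv2.undistortPoints(np.array([[uv]],float),K,np.array([f["k1"],0,0,0],float)).ravel();C=-R.T@t;d=R.T@np.r_[n,1];return C+d*(z-C[2])/d[2]
F0=F["scene"]
for n,uv,z in [("glue",A(82,105),130),("jar",A(382,415),75),("cork",A(166,370),40),("mush",A(598,297),75),("spool",A(236,280),54),("brush1",A(15,95),5),("brush2",A(230,40),5),("mug",(391,188),90)]: print(n,ray(F0,uv,z).round())
b=best.x
print([ (k,(np.degrees(b[3])+60*k)%360, model(b[:3],94,b[3]+k*np.pi/3).round()) for k in range(6)])
E
```

```text
[ 5.17172473e+02 -1.32682656e+02 -2.11902725e-01  2.39870317e+00] [-12.1411318  137.43556823] 5.7486937443330275
[[-0.2 -0.4]
 [-0.4  1.1]
 [-1.1  0.3]
 [-0.9  0.4]
 [-0.3 -0.1]
 [-0.2 -0.7]
 [-0.4 -0.1]
 [-0.3 -0.4]
 [-0.1 -0.5]
 [-1.1 -1.7]
 [ 0.4 -0.7]
 [-0.2 -1.5]
 [ 0.1 -0.7]
 [-0.2 -1.3]]
glue [ 487. -349.  130.]
jar [694. -61.  75.]
cork [ 662. -238.   40.]
mush [564.  79.  75.]
spool [ 581. -204.   54.]
brush1 [ 377. -480.    5.]
brush2 [ 274. -306.    5.]
mug [287. 361.  90.]
[(0, np.float64(137.4355682318706), array([ 504., -195.,   86.])), (1, np.float64(197.4355682318706), array([ 523., -105.,   65.])), (2, np.float64(257.4355682318706), array([536., -43., 135.])), (3, np.float64(317.4355682318706), array([531., -71., 224.])), (4, np.float64(17.435568231870604), array([ 511., -160.,  245.])), (5, np.float64(77.4355682318706), array([ 498., -222.,  175.]))]
```

The fit has sub-pixel residuals: stand at (517, -133), yaw -12°, stem at q = 137°. I'll push the top pegs toward +y with the jaws shut: about 57° on one peg, about 60° on the next, then the stem the rest of the way.

Call:
apply_moves:
  steps: "0 -0.3 1 0.7; 0.37 -1 1 0.7; 0.37 -1 0 0.65; 0.37 -1 0 0; 0.37 -1 0 0"
  jaw: 1
  grip_force: 10

```text
time_s: 0.6
ee_pos: [294.5, 354.1, 479.5]
ee_rot: [179.9, 0.4, 79.0]
force: [0.5, 0.2, -0.3]
gripper_width: 54.1
```

Call:
apply_moves:
  steps: "0.37 -1 0 0; 0.37 -1 0 0; 0.37 -1 0 0; 0.37 -1 0 0; 0.37 -1 0 0"

```text
time_s: 1.1
ee_pos: [368.7, 145.5, 478.5]
ee_rot: [179.9, 0.5, 79.1]
force: [1.5, -0.6, 0.1]
gripper_width: 14.0
```

Call:
apply_moves:
  steps: "0.37 -1 0 0; 0.37 -1 0 0; 0.37 -1 0 0; 0.37 -1 0 0; 0 0 0 0"

```text
time_s: 1.6
ee_pos: [429.0, -25.4, 477.4]
ee_rot: [180.0, 0.6, 78.8]
force: [-0.8, 0.9, -0.1]
gripper_width: 0.5
```

Call:
apply_moves:
  steps: "0.47 -1 0 0; 0.47 -1 0 0; 0.47 -1 0 -0.1; 0.47 -1 0 0; 0 0 0 0"

```text
time_s: 2.1
ee_pos: [505.6, -188.8, 475.5]
ee_rot: [-179.8, 0.3, 78.3]
force: [-0.6, 0.7, -0.3]
gripper_width: 0.6
```

Call:
apply_moves:
  steps: "0 -0.1 -0.5 0; 0 0 -0.5 0; 0 0 0 0"

```text
time_s: 2.4
ee_pos: [505.7, -191.0, 433.5]
ee_rot: [-179.7, 0.2, 78.2]
force: [-0.8, -0.1, 0.3]
gripper_width: 0.3
```

```bash
cat >> h.py <<'E'
def look(n):
    A=cams.grab_frame("scene");B=cams.grab_frame("side")
    import pickle; pickle.dump((A,B),open("last.pkl","wb"))
    a=cv2.resize(A["image"][120:270,170:310],(420,450),interpolation=2);b=cv2.resize(B["image"][150:320,220:340],(318,450),interpolation=2)
    cv2.imwrite("pics/"+n,np.hstack([a,b])[:,:,::-1]); s=state(); print(s["time_s"],s["ee_pos"],s["force"])
E
python3 -c "from h import *; look('l1.png')"
```

```text
2.5 [ 506.2499745  -191.21111182  436.2177712 ] [-0.22255182 -0.718542   -0.11385138]
```

View pics/l1.png

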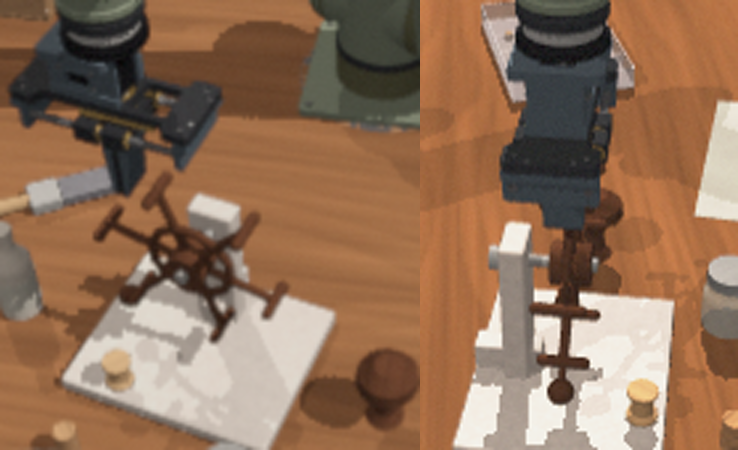

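The closed fingers at (125,165) are just on the -y side of the upper peg at (157,190), with nothing touching. I'll lower the tips and start the push.

Call:
apply_moves:
  steps: "0 -0.05 -0.5 0; 0 0 -0.3 0; 0.06 0.3 0 0; 0.06 0.3 0 0; 0.06 0.3 0 0"

```text
time_s: 3.0
ee_pos: [514.4, -153.6, 409.4]
ee_rot: [179.4, 0.3, 78.3]
force: [-0.1, -1.1, 1.0]
gripper_width: 0.3
```

Call:
apply_moves:
  steps: "0.06 0.3 0 0; 0.06 0.3 0 0; 0.06 0.3 0 0; 0.06 0.3 0 0; 0 0 0 0"

```text
time_s: 3.5
ee_pos: [525.3, -98.4, 411.3]
ee_rot: [179.3, 0.3, 78.5]
force: [-0.4, 1.1, -0.2]
gripper_width: 0.3
```

Call:
apply_moves:
  steps: "-0.02 -0.1 0.2 0; 0 0 0.7 0; 0 0 0.5 0; -0.21 -0.95 0 0; -0.21 -0.95 0 0"

```text
time_s: 4.0
ee_pos: [507.8, -177.9, 471.5]
ee_rot: [179.2, 0.2, 78.9]
force: [0.9, -0.3, 0.0]
gripper_width: 0.7
```

Call:
apply_moves:
  steps: "-0.15 -0.6 0 0; 0 0 0 0"

```text
time_s: 4.2
ee_pos: [500.4, -207.0, 473.3]
ee_rot: [179.1, 0.4, 78.6]
force: [-0.2, 1.0, 0.3]
gripper_width: 0.6
```

```bash
python3 -c "from h import *; look('l2.png')"
```

```text
4.3 [ 500.9100784  -204.87831675  473.10519052] [-0.08923989  0.38965926 -0.32965456]
```

View pics/l2.png

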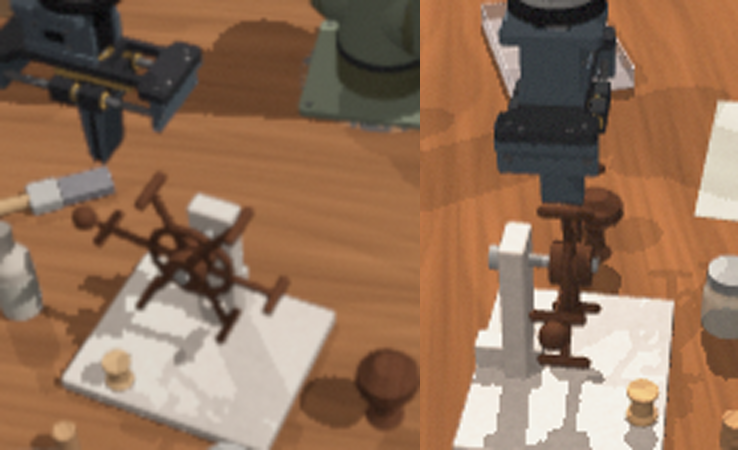

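The wheel has turned as planned: the ball is now level at (85,217) and the next peg is at (152,188). The base hasn't moved. Next is the second push.

Call:
apply_moves:
  steps: "0 0 -0.8 0; 0 0 -0.8 0; 0 0 -0.2 0; 0.06 0.3 -0.05 0; 0.06 0.3 0 0"

```text
time_s: 4.8
ee_pos: [506.9, -177.3, 400.3]
ee_rot: [178.7, 0.2, 78.7]
force: [-0.1, -0.6, 0.6]
gripper_width: 0.7
```

Call:
apply_moves:
  steps: "0.06 0.3 -0.05 0; 0.06 0.3 -0.05 0; 0.06 0.3 -0.05 0; 0.06 0.3 0 0; 0 0 0 0"

```text
time_s: 5.3
ee_pos: [518.5, -121.9, 398.2]
ee_rot: [178.3, 0.2, 79.0]
force: [0.8, 0.2, 0.3]
gripper_width: 0.6
```

Call:
apply_moves:
  steps: "0.06 0.3 0.1 0; 0.06 0.3 0.1 0; 0 0 0 0; -0.02 -0.1 0.2 0; 0 0 0.9 0"

```text
time_s: 5.8
ee_pos: [522.2, -99.6, 448.0]
ee_rot: [178.9, 0.2, 79.0]
force: [1.0, 0.2, -0.1]
gripper_width: 0.7
```

Call:
apply_moves:
  steps: "0 0 1 0; 0 0 0.4 0; -0.21 -0.95 0 0; -0.21 -0.95 0 0; -0.21 -0.95 0 0"

```text
time_s: 6.3
ee_pos: [496.3, -215.0, 515.3]
ee_rot: [178.0, 0.2, 79.4]
force: [0.1, 0.6, -0.1]
gripper_width: 0.4
```

```bash
python3 -c "from h import *; look('l3.png')"
```

```text
6.4 [ 495.76277539 -217.58591296  514.72158396] [-0.11146226 -0.2483151  -0.79382618]
```

View pics/l3.png

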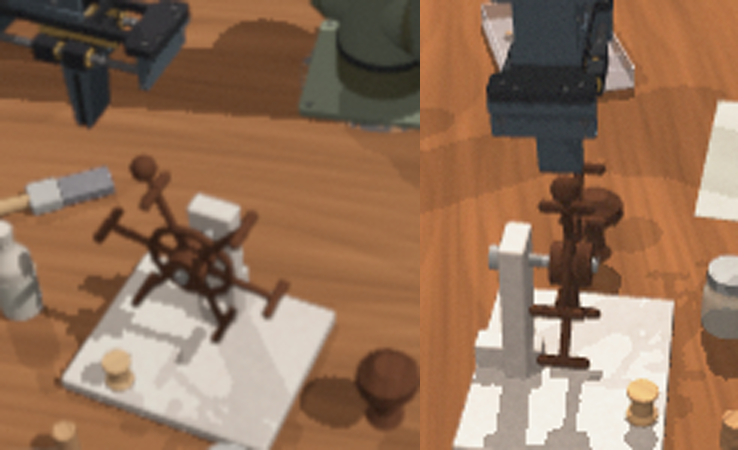

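```bash
cat >> h.py <<'E'
def q_ball(uvS,uvT):
    import pickle; from scipy.optimize import least_squares
    A,B=pickle.load(open("last.pkl","rb"));p=pickle.load(open("p.pkl","rb"))[:3]
    S=np.array([170+uvS[0]/3,120+uvS[1]/3]);T=np.array([220+(uvT[0]-420)*120/318,150+uvT[1]*170/450])
    r=least_squares(lambda q:np.r_[proj(A,model(p,122,q[0]))[0]-S,proj(B,model(p,122,q[0]))[0]-T],[.3])
    print("q deg",np.degrees(r.x),r.fun.round(1))
E
python3 -c "
from h import *; q_ball((143,168),(565,189))"
```

```text
q deg [19.84593503] [-0.6 -0.4 -0.  -0.5]
```

The ball at (143,168) gives q ≈ 20°. I'll lower the fingers behind it and push most of the remaining way.

Call:
apply_moves:
  steps: "0 0 -1 0; 0 0 -1 0; 0.06 0.25 0 0; 0.06 0.25 0 0; 0.05 0.2 0 0"

```text
time_s: 6.9
ee_pos: [502.4, -189.7, 438.2]
ee_rot: [177.6, 0.3, 78.6]
force: [-0.4, -1.5, -0.0]
gripper_width: 0.7
```

Call:
apply_moves:
  steps: "0.05 0.2 0 0; 0.04 0.18 0 0; 0 0 0 0"

```text
time_s: 7.2
ee_pos: [507.5, -171.0, 443.1]
ee_rot: [177.2, 0.4, 78.8]
force: [-0.5, 0.2, 0.2]
gripper_width: 0.4
```

Call:
apply_moves:
  steps: "0.03 0.13 0 0; 0.03 0.13 0 0; 0 0 0 0"

```text
time_s: 7.5
ee_pos: [510.3, -159.5, 444.3]
ee_rot: [177.0, 0.4, 78.9]
force: [0.9, -0.3, 0.1]
gripper_width: 0.2
```

```bash
python3 -c "from h import *; look('l4.png')"
```

```text
7.6 [ 510.18575323 -159.91542837  444.16411142] [ 0.10522667  0.75033889 -0.20346963]
```

View pics/l4.png

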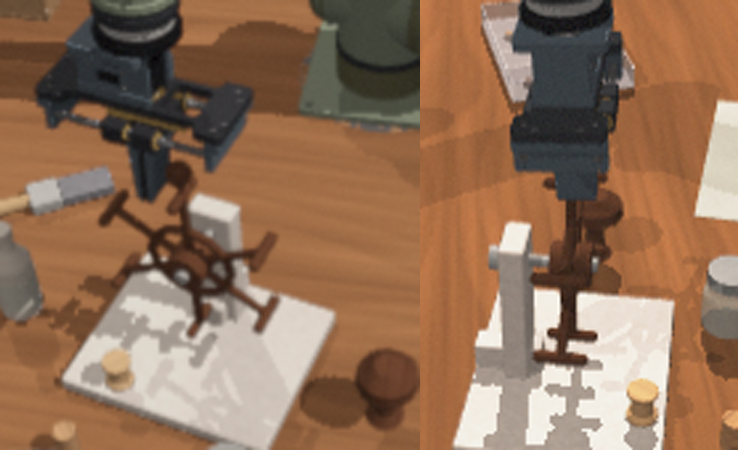

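```bash
python3 - <<'E'
from h import *; import pickle
A,B=pickle.load(open("last.pkl","rb"));p=pickle.load(open("p.pkl","rb"))[:3]
for d in (-5,0,5):
    u=(proj(A,[model(p,122,np.radians(d))]+[model(p,94,np.radians(d+60*k)) for k in range(6)])-[170,120])*3
    print(d,u.round().tolist())
E
```

```text
-5 [[190.0, 176.0], [190.0, 196.0], [116.0, 202.0], [121.0, 262.0], [190.0, 316.0], [262.0, 315.0], [267.0, 257.0]]
0 [[180.0, 173.0], [183.0, 194.0], [113.0, 206.0], [125.0, 268.0], [197.0, 318.0], [266.0, 312.0], [263.0, 251.0]]
5 [[170.0, 170.0], [175.0, 192.0], [111.0, 210.0], [129.0, 273.0], [204.0, 320.0], [269.0, 309.0], [258.0, 245.0]]
```

The ball at (179,175) and all the pegs match the q = 0 prediction to within a degree or so. Next I'll back the fingers away and lift clear.

Call:
apply_moves:
  steps: "-0.05 -0.25 0 0; -0.1 -0.5 0 0; -0.1 -0.5 0.2 0; 0 -0.3 1 0; 0 0 1 0"

```text
time_s: 8.1
ee_pos: [498.2, -226.8, 527.2]
ee_rot: [178.0, 0.3, 78.8]
force: [1.0, -0.2, 0.5]
gripper_width: 0.2
```

Call:
apply_moves:
  steps: "0 0 0.5 0; 0 0 0 0; 0 0 0 0"

```text
time_s: 8.4
ee_pos: [497.3, -230.0, 552.2]
ee_rot: [177.5, 0.4, 78.6]
force: [-0.2, 0.5, -0.1]
gripper_width: 0.4
```

```bash
python3 -c "from h import *; look('l5.png')"
```

```text
8.5 [ 497.34515825 -229.67633586  551.56177704] [-0.99566471  0.0048236   0.10027768]
```

View pics/l5.png

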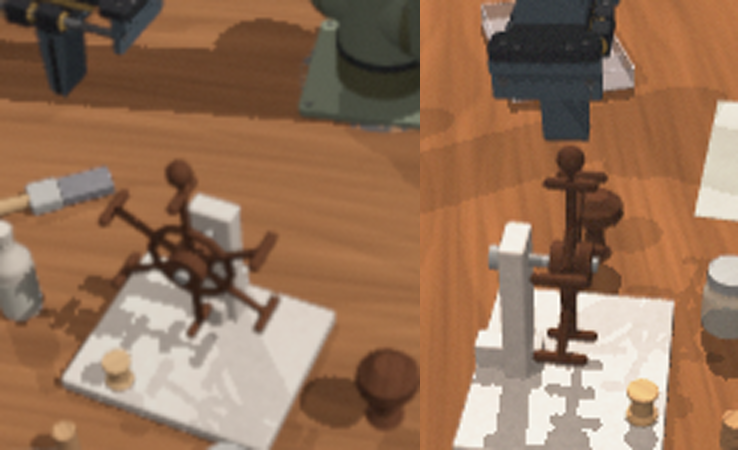

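```bash
python3 -c "
from h import *; q_ball((179,174),(570,160)); print(env.job_done())"
```

```text
q deg [1.37311694] [-0.6 -0.7  0.1 -1. ]
the job is handed in; nothing more can be done
None
```

I turned the wheel with three gentle pushes of the closed fingertips on the upper pegs and the ball: about 57°, 60° and 20°. Then I backed the fingers off, lifted clear and handed the job in.

- **Stem angle:** the last measurement from both views gave about 1.4° from vertical, against a limit of 7°.
- **Wheel at rest:** the ball stayed at the same image position before and after the fingers withdrew. I did not measure its speed directly.
- **Winder and bystanders:** in the last crops the winder base and the nearby things visible there looked unmoved. I did not re-measure their positions. The mug was out of those crops, but the arm only passed high above the table.
- **Forces and time:** measured forces stayed around 1.5 N or less at the end of each move call. The job was handed in at about 8.5 s of the 69 s allowed.

No check failed or disagreed.

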